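# Lay the rinsed pipette jar down to drain

### The job

Tip the tall, open-topped square jar over onto its side on the rubber draining board, away from the steel stop bar, holding it back all the way so that it comes down gently and never falls. Push it so that it ends lying with its foot flush against the stop bar and its mouth pointing straight away from the bar, and move clear. Only push and tip the jar, never pick it up, and leave everything else standing where it is.

Things in the scene. Friction and masses are not known exactly. Their poses are not given: they have to be found in the camera images.
- jar: tall square white plastic jar, open on top: 90 x 90 mm outside, 150 mm tall, walls and floor 5 mm, 0.2 to 0.4 kg. Starts upright on the board, 3 to 27 mm from the stop, turned up to 0.12 rad to it. Origin: centre of its foot; z up its axis to the mouth; x points away from the stop while it stands, so tipping it away from the stop turns it about its bottom edge at x = +45 mm
- jar_mouth (a point): centre of the jar's open mouth (80 x 80 mm inside), in the plane of its rim, 150 mm from the foot along the jar's z; same axes as the jar. Pushed here, the jar tips rather than slides (friction about 1); its centre of mass is some 67 mm above the foot, so beyond about 0.59 rad of lean it falls on unless held back
- stop_face (a point): middle of the stop bar's face, at the board's top. x level, away from the stop along the board; y along the face; z up. Fixed steel bar: 150 mm along y, 32 mm high, 12 mm thick. Board: fixed black rubber slab, top 8 mm above the bench, 275 mm along x from the face, 150 mm to either side; small things stand on it about 120 mm either side of the middle, the jar lies in the middle
- dropper_a: small amber dropper bottle with black bulb, 32 mm diameter, 82 mm tall, standing on the board's left half (its +y half); origin at the centre of its underside. Leave alone
- dropper_b: a second, identical amber dropper bottle, standing on the board's right (-y) half, near the end away from the stop; origin at the centre of its underside. Leave alone
- timer: white bench timer, 26 x 60 x 55 mm tall, standing on the board's right (-y) half, nearer the stop; origin at the centre of its underside. Leave alone
- tube_rack: white rack full of blue-capped sample tubes, 90 x 160 mm, 96 mm tall, on the bench right of the board; origin at the centre of its underside. Leave alone
- tip_box: clear plastic box, 85 x 120 x 60 mm tall, on the bench right of the board; origin at the centre of its underside. Leave alone
- strip_tube: white round lidded tub, 42 mm diameter, 120 mm tall, on the bench left of the board; origin at the centre of its underside. Leave alone
- beaker: open glass beaker, 70 mm diameter, 90 mm tall, on the bench left of the board; origin at the centre of its underside. Leave alone

How it is judged:
At the end, for the whole second after the job is handed in: The jar lies flat on its side on the board (axis within 0.08 rad of level), mouth pointing away from the stop, the middle of its foot within 7 mm of the stop bar's face and 45 mm of the bar's middle, its axis within 0.1 rad of square to the bar, and at rest (angle between jar's own z axis and vertical between 1.49 and 1.65 rad and x of jar in the frame of stop_face between -0.005 and 0.007 m and y of jar in the frame of stop_face between -0.045 and 0.045 m and z of jar in the frame of stop_face below 0.055 m and x of jar_mouth in the frame of stop_face above 0.13 m and angle between the z axis of jar and the x axis of stop_face, either way round below 0.1 rad and linear speed of jar below 0.02 m/s); the robot touches nothing.
It fails at once if the jar falls or is slammed down: it turns faster than 5 rad/s (angular speed of jar above 5 rad/s).
It fails at once if the jar is picked up: its foot is raised over 25 mm while it is upright, or over 70 mm above the board at any lean ((angle between jar's own z axis and vertical below 0.3 rad and height (world z) of jar above 0.033 m) or height (world z) of jar above 0.078 m).
It fails at once if a thing on the board (dropper bottles, timer) is moved over 30 mm or knocked over ((distance of dropper_a from where it was at the start of the episode above 0.03 m or angle between dropper_a's own z axis and vertical above 0.5 rad) or (distance of dropper_b from where it was at the start of the episode above 0.03 m or angle between dropper_b's own z axis and vertical above 0.5 rad) or (distance of timer from where it was at the start of the episode above 0.03 m or angle between timer's own z axis and vertical above 0.5 rad)).
It fails at once if a thing on the bench (tube rack, clear box, white tub, beaker) is moved over 30 mm or knocked over ((distance of tube_rack from where it was at the start of the episode above 0.03 m or angle between tube_rack's own z axis and vertical above 0.5 rad) or (distance of tip_box from where it was at the start of the episode above 0.03 m or angle between tip_box's own z axis and vertical above 0.5 rad) or (distance of strip_tube from where it was at the start of the episode above 0.03 m or angle between strip_tube's own z axis and vertical above 0.5 rad) or (distance of beaker from where it was at the start of the episode above 0.03 m or angle between beaker's own z axis and vertical above 0.5 rad)).
It also fails if it takes over 72 s, if anything falls off the work surface, if the arm or the gripper's body presses on something with over 40 N, if the wrist force passes 120 N, or if a joint passes its speed limit or range.

### The arm

A 6-joint arm with a two-finger parallel gripper is mounted at the origin on the work surface. World frame = base frame: x ahead of the robot, y to its left, z up, the work surface at z = 0. Lengths are in m, angles in rad, forces in N, time in s.
With the tool pointing down it reaches from about 0.375 to 0.9 m from the base axis. Payload 3.1 kg.
Tool frame: the origin (TCP) lies midway between the tips of the shut fingers; the grasp point (between the pads) lies 19 mm behind it; z points along the fingers, y is the line along which they close (so a half turn about z gives the same grasp; the last joint's range is limited). The gripper opens to 87 mm and grips with 3 to 60 N. Pads are 19 mm wide; open, the fingers measure 117 mm over their backs; the gripper's body (75 mm by 190 mm) begins 51 mm behind the grasp point.
Start: joints at [0.941, 0.527, 1.433, -0, 1.181, -0.178], TCP at [0.273, 0.562, 0.223] pointing down, gripper open.
Joint ranges: [-3.08, 3.08], [-0.75, 2.2], [0.22, 2.44], [-1.43, 4.57], [0, 2.65], [-2.85, 2.85]. Speed limits (rad/s): [2.79, 2.79, 3.14, 3.14, 3.14, 3.14].

### API

Orientations are given as a unit quaternion [x, y, z, w].
In Python, from rig import get_obs, cams, job gives the robot as it stands.
- The arm moves only by the tool servo_tool, never from a script. Its argument "moves" is text: rows parted by semicolons, each of 5 numbers parted by spaces: the shift along the tool's x, y, z in m, then the turn about the tool's z in degrees, then the finger opening in m, from 0 to 0.087. In form: dx dy dz spin claw; .... A call has 1 to 10 rows; each row is the pose to reach, as a shift and turn from the pose commanded when the call began, along the tool's axes at that moment; what a row does not reach only later rows make up. A row lasts 1/12 s, in which the tool goes at most 41.7 mm and 7.16 degrees, less where a joint would pass 70% of its speed; a pose out of reach is approached as far as the arm can. A call with a gripper value outside its range is refused whole. The fingers move at their own pace and stop on an object; "grip_force" is the grip in N (left out, the last holds). Time passes only in rows, so rows that repeat a pose let the fingers close. It gives the time, the measured TCP pose, the force, the opening and the grip force at its end, in the units of the state.
- get_obs(): the state, without advancing time (a new reading comes with each control period).
- cams.camera(name): name is "scene" or "top"; returns the picture (384x512x3 uint8, blue, green, red); there is no depth.
- cams.camera_model(name): a dict with "fx", "fy", "cx", "cy" (pixels), "R" (3x3) and "t" (3): a world point X has camera coordinates R X + t. Camera axes: x right, y down, z forward; pixel columns grow to the right and rows downward; lengths in m; the calibration is good to about 2 mm. A picture is of the moment at which its call begins. camera_model takes no time and is no camera call.
- job.hand_in(): hands the job in; it is judged then, once.
The state is a dict: "time": time; "q": joint angles; "joint_velocities": joint speeds; "joint_torque": joint torques, N m; "position": TCP position; "tool_rot": TCP orientation; "ft_force": force on the tool from outside, world axes, zero at the start; "moment": the same for the moment, N m; "grip_width": finger opening in m; "grip_force": force on a finger pad.
Only numpy, scipy, OpenCV 4.12 (cv2) and the standard library are available. Lean on these libraries where they do the work, as an engineer would, in place of code of your own. Each camera call takes 0.05 s, during which the arm holds its last target. There are 200 camera calls.

## Working session

There is one attempt and no reset: what is moved stays moved. The work goes in short steps, Python scripts to look and compute and a tool call to move; the robot and the scene stay as the last step left them, time stands still between calls to the robot, and variables do not carry over. Pictures are saved under pics/ and viewed, at most 10 in all, crops included, and the job is handed in when it is done.

Besides the shell and the picture viewer there is one more tool, called by a JSON object that holds its "api" and its "payload". servo_tool: Moves the arm, as the interface text tells. Its arguments: {"type":"object","properties":{"moves":{"type":"string"},"grip_force":{"type":"number"}},"required":["moves"]}

```bash
ls; mkdir -p pics
python3 - <<'E'
from rig import get_obs, cams, job
import cv2,json
for n in("scene","top"):
    cv2.imwrite(f"pics/{n}0.png",cams.camera(n)); m=cams.camera_model(n); print(n,{k:(v.tolist() if hasattr(v,'tolist') else v) for k,v in m.items()})
o=get_obs();print(o)
E
```

```text
pics
scene {'fx': 462.6608002309286, 'fy': 462.6608002309286, 'cx': 261.47133818173154, 'cy': 192.8661816690965, 'R': [[-0.8692654102646058, 0.4941242181965453, -0.014795388104379413], [0.3227272219709474, 0.5445631854238239, -0.7741434474824241], [-0.3744660020835284, -0.6777109959803741, -0.6328372770395783]], 't': [0.4612756747545874, -0.049349626279886705, 1.6509152082149308]}
top {'fx': 421.1060355103918, 'fy': 421.1060355103918, 'cx': 253.5045885730368, 'cy': 197.12545261181987, 'R': [[0.004994553642525289, -0.9999722979618425, -0.0055188533975972405], [-0.9799534069364391, -0.0037952309787245516, -0.1991906535344558], [0.1991641902239893, 0.006403087593525678, -0.9799452157144767]], 't': [-0.017062800890090418, 0.5162611927984523, 1.4011304902637718]}
{'time': 0.1, 'q': array([ 9.40493019e-01,  5.28399536e-01,  1.43378188e+00, -3.18174230e-06,
        1.18139850e+00, -1.78483792e-01]), 'joint_velocities': array([ 1.25004538e-03, -3.04029030e-03, -1.73085388e-03, -8.59430916e-04,
        5.87016005e-05, -5.59328828e-04]), 'joint_torque': array([-8.99327024e-04, -4.40986276e+01, -1.77149588e+01,  6.33983128e-02,
        5.33900689e-02, -5.18328079e-05]), 'position': array([0.27244405, 0.56175503, 0.22165086]), 'tool_rot': array([ 2.23992396e-01,  9.74590385e-01, -9.14067037e-04, -3.89603812e-04]), 'ft_force': array([0.38912599, 0.44168633, 0.30162962]), 'moment': array([0.02607813, 0.03548365, 0.02214012]), 'grip_force': 0.0, 'grip_width': 0.0866830555327267}
```

View pics/scene0.png

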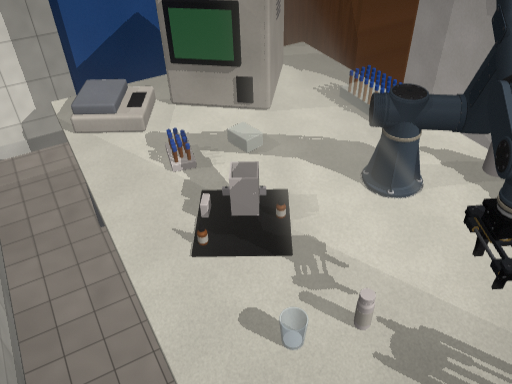

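View pics/top0.png

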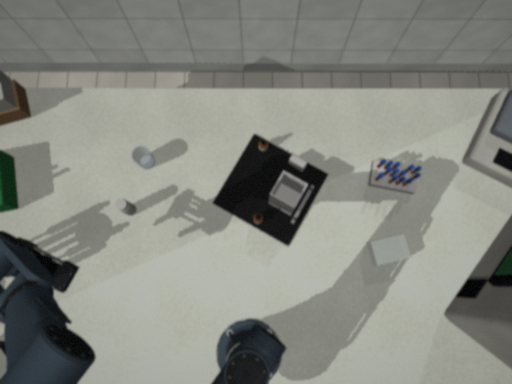

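The scene view shows the jar at about (245,188) on the board, with the droppers at (203,236) and (281,210) and the timer at (205,205). The top view shows the jar mouth at about (290,192). The stop bar runs from (313,187) to (292,222), so "away from the stop" is up-left. I'll measure next.

```bash
cat > h.py <<'E'
import numpy as np, cv2
from rig import get_obs, cams, job
def ray(n,uv):
    m=cams.camera_model(n);R=np.array(m["R"]);t=np.array(m["t"])
    uv=np.atleast_2d(uv).astype(float)
    d=np.c_[(uv[:,0]-m["cx"])/m["fx"],(uv[:,1]-m["cy"])/m["fy"],np.ones(len(uv))]@R
    return -R.T@t,d
def onz(n,uv,z):
    c,d=ray(n,uv);s=(z-c[2])/d[:,2];return c+d*s[:,None]
def tri(u1,u2):
    c1,d1=ray("scene",u1);c2,d2=ray("top",u2);d1,d2=d1[0],d2[0]
    s=np.linalg.lstsq(np.c_[d1,-d2],c2-c1,rcond=None)[0]
    a,b=c1+d1*s[0],c2+d2*s[1];return (a+b)/2,np.linalg.norm(a-b)
def proj(n,X):
    m=cams.camera_model(n);p=np.atleast_2d(X)@np.array(m["R"]).T+np.array(m["t"])
    return np.c_[m["fx"]*p[:,0]/p[:,2]+m["cx"],m["fy"]*p[:,1]/p[:,2]+m["cy"]]
E
python3 - <<'E'
from h import *
for n,(x0,y0,x1,y1) in (("scene",(180,150,310,270)),("top",(200,125,340,255))):
    im=cv2.imread(f"pics/{n}0.png")
    mk=((im.max(2)<60)*255).astype(np.uint8)
    z=np.zeros_like(mk);z[y0:y1,x0:x1]=mk[y0:y1,x0:x1]
    c=max(cv2.findContours(cv2.morphologyEx(z,cv2.MORPH_CLOSE,np.ones((5,5))),0,1)[0],key=cv2.contourArea)
    h=cv2.convexHull(c)
    q=cv2.approxPolyDP(h,6,True)[:,0]
    print(n,len(q),q.tolist(),"\n",onz(n,q,.008).round(4).tolist())
    cv2.imwrite(f"pics/{n}c.png",cv2.resize(im[y0:y1,x0:x1],None,fx=4.5,fy=4.5,interpolation=cv2.INTER_CUBIC))
a,b=cv2.imread("pics/scenec.png"),cv2.imread("pics/topc.png")
print(a.shape,b.shape)
E
```

```text
scene 4 [[270, 191], [291, 254], [192, 255], [202, 191]] 
 [[0.4099, -0.1527, 0.008], [0.5061, 0.1335, 0.008], [0.7606, -0.0112, 0.008], [0.6123, -0.2727, 0.008]]
top 4 [[255, 135], [326, 174], [288, 243], [214, 203]] 
 [[0.7577, -0.0188, 0.008], [0.6111, -0.2746, 0.008], [0.3629, -0.1353, 0.008], [0.5034, 0.1256, 0.008]]
(540, 585, 3) (585, 630, 3)
```

View pics/topc.png

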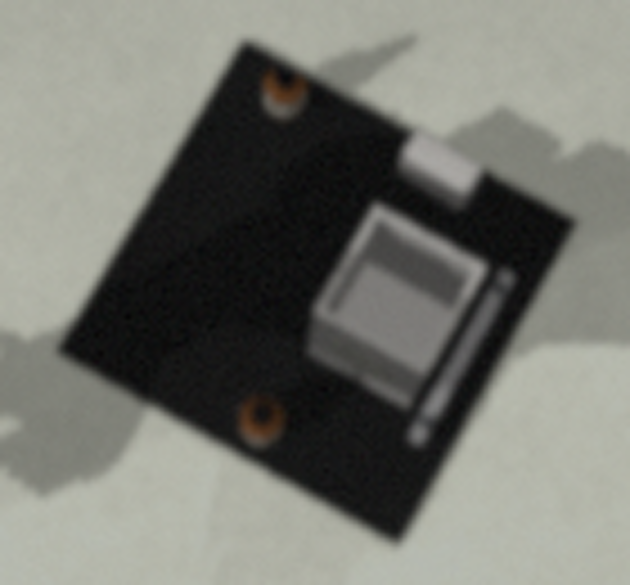

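View pics/scenec.png

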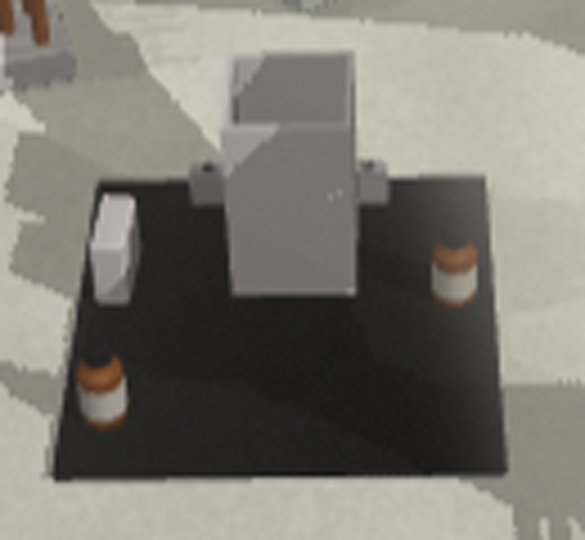

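The top crop shows the jar rim's outer corners at about (378,203), (490,268), (313,312) and (420,377). The bar runs from (507,272) to (418,440). The scene crop shows rim corners at (233,54), (354,50), (357,122) and (221,126), foot edge (233,295)–(355,295), and bar caps at the 190 and 388 columns. Next I'll triangulate these.

Run:
```python
from h import *
S=lambda p:(np.array(p)+.5)/4.5-.5+[180,150]
T=lambda p:(np.array(p)+.5)/4.5-.5+[200,125]
bt=onz("top",T([(398,543),(577,220),(247,40),(60,350)]),.008)   # (-x+y),(-x-y),(+x-y),(+x+y)
bs=onz("scene",S([(486,177),(99,178),(55,478),(506,472)]),.008)
print(bt.round(4)); print(bs.round(4))
for b in(bt,bs):
    ex=(b[2]+b[3]-b[0]-b[1]); ey=(b[0]+b[3]-b[1]-b[2]); print(np.linalg.norm(ex)/2,np.linalg.norm(ey)/2,np.degrees([np.arctan2(ex[1],ex[0]),np.arctan2(-ey[0],ey[1])]))
b=bt if 0 else (bt+bs)/2
ey=(b[0]+b[3]-b[1]-b[2]);ex=(b[2]+b[3]-b[0]-b[1])
yaw=(np.arctan2(ex[1],ex[0])+np.arctan2(-ey[0],ey[1]))/2
X=np.array([np.cos(yaw),np.sin(yaw),0]);Y=np.array([-X[1],X[0],0])
far=(b[2]+b[3])/2; O=far-.275*X; mid=b.mean(0)
print("yaw",np.degrees(yaw),"O",O, "mid y off",(mid-O)@Y)
bar=onz("top",T([(507,272),(418,440)]),.040); print("bar top ends in stop frame",[((p-O)@X,(p-O)@Y) for p in bar])
C={"+-":((221,126),(378,203)),"++":((357,122),(313,312)),"--":((233,54),(490,268)),"-+":((354,50),(420,377))}
P={}
for k,(s,t) in C.items():
    p,e=tri(S(s),T(t));P[k]=p;print(k,p.round(4),round(e,4),"stop",((p-O)@X).round(4),((p-O)@Y).round(4))
c=sum(P.values())/4
jx=(P["+-"]+P["++"]-P["--"]-P["-+"]);jy=(P["++"]+P["-+"]-P["+-"]-P["--"])
print("mouth",c,"in stop",(c-O)@X,(c-O)@Y,"yaws rel",np.degrees([np.arctan2(jx[1],jx[0])-yaw,np.arctan2(-jy[0],jy[1])-yaw]))
f=onz("scene",S([(233,295),(355,295)]),.008);d=f[1]-f[0];print("foot front edge",[((p-O)@X,(p-O)@Y) for p in f],np.linalg.norm(d),np.degrees(np.arctan2(-d[0],d[1])-yaw))
np.savez("fr.npz",O=O,X=X,Y=Y,yaw=yaw)
for n,t in(("dropA top",(262,410)),("dropB",(285,80))):
    p=onz("top",T(t),.09)[0];print(n,(p-O)@X,(p-O)@Y)
q=get_obs()["tool_rot"];from scipy.spatial.transform import Rotation as Ro
print(Ro.from_quat(q).as_matrix().round(3), get_obs()["position"])
```

```text
[[ 0.355  -0.1354  0.008 ]
 [ 0.6129 -0.2812  0.008 ]
 [ 0.7635 -0.0169  0.008 ]
 [ 0.5056  0.1294  0.008 ]]
[[ 0.3516 -0.1314  0.008 ]
 [ 0.6093 -0.2827  0.008 ]
 [ 0.7623 -0.0084  0.008 ]
 [ 0.5045  0.1367  0.008 ]]
0.30439236848238616 0.2964130759075335 [60.3454506  60.47205339]
0.31137689309306904 0.2973329396230903 [60.5874001 60.0931604]
yaw 60.37505546472379 O [ 0.49804651 -0.1788418   0.008     ] mid y off -0.00024917875799808055
bar top ends in stop frame [(np.float64(-0.003865140184287736), np.float64(-0.07647559527862259)), (np.float64(-0.007446173530282185), np.float64(0.07324179224296398))]
+- [ 0.5823 -0.1107  0.1619] 0.0052 stop 0.1009 -0.0396
++ [ 0.5024 -0.0641  0.1643] 0.0039 stop 0.1019 0.0529
-- [ 0.5351 -0.1898  0.1562] 0.0076 stop 0.0088 -0.0376
-+ [ 0.4588 -0.141   0.1604] 0.0012 stop 0.0135 0.0528
mouth [ 0.51965827 -0.12639701  0.1607023 ] in stop 0.05627233366998642 0.00713785538097782 yaws rel [-0.58084274 -1.77706048]
foot front edge [(np.float64(0.1014208757451904), np.float64(-0.037526208400190934)), (np.float64(0.10285223211585992), np.float64(0.05053342039718064))] 0.08807126094811366 -0.9312264737628493
dropA top 0.10362802717217381 0.11939296282190626
dropB 0.21543844686317273 -0.11136250340484204
[[-0.9    0.437 -0.001]
 [ 0.437  0.9   -0.002]
 [ 0.    -0.002 -1.   ]] [0.27244405 0.56175503 0.22165086]
```

{"api": "servo_tool", "payload": {"moves": "-0.03 -0.03 0 1 0.04; -0.058 -0.056 0 2 0.04; -0.087 -0.085 0 3 0.03; -0.116 -0.114 0 4 0.03; -0.145 -0.142 0 4.2 0.03; -0.174 -0.17 0 4.2 0.03; -0.203 -0.199 0 4.2 0.03; -0.232 -0.227 0 4.2 0.03; -0.261 -0.255 0 4.2 0.03; -0.275 -0.269 0 4.2 0.03"}}

```text
time: 0.93
position: [0.4037, 0.1968, 0.2224]
tool_rot: [0.261, 0.965, -0.001, 0.0]
ft_force: [0.3, 0.0, 0.4]
grip_width: 0.032
grip_force: 0.0
```

```bash
cat > where.py <<'E'
from h import *; import sys
from scipy.spatial.transform import Rotation as Ro
f=np.load("fr.npz");o=get_obs();p=o["position"];M=Ro.from_quat(o["tool_rot"]).as_matrix()
print("t",o["time"],"p",p.round(4),"stop",round((p-f["O"])@f["X"],4),round((p-f["O"])@f["Y"],4),"z",round(p[2]-.008,4),
 "yangle",np.degrees(np.arctan2(M[1,1],M[0,1])).round(2),"F stop",round(o["ft_force"]@f["X"],2),round(o["ft_force"]@f["Y"],2),o["ft_force"][2].round(2),"w",round(o["grip_width"],4),"gf",o["grip_force"])
if len(sys.argv)>1:
    a=np.array(eval(sys.argv[1])); T=f["O"]+f["X"]*a[0]+f["Y"]*a[1]+[0,0,a[2]]; print("tool shift",(M.T@(T-p)).round(4))
E
python3 where.py "(.0563,.0071,.21)"
```

```text
t 0.9333 p [0.4037 0.1968 0.2224] stop 0.2799 0.2677 z 0.2144 yangle 59.78 F stop 0.13 -0.22 0.43 w 0.032 gf 0.0
tool shift [-0.2629 -0.2209  0.0049]
```

{"api": "servo_tool", "payload": {"moves": "-0.03 -0.025 0 0 0.03; -0.06 -0.05 0 0 0.03; -0.09 -0.075 0 0 0.03; -0.12 -0.1 0 0 0.03; -0.15 -0.126 0 0 0.03; -0.18 -0.151 0 0 0.03; -0.21 -0.176 0 0 0.03; -0.24 -0.201 0 0 0.03; -0.263 -0.221 0 0 0.03; -0.263 -0.221 0.005 0 0.03"}}

```text
time: 1.77
position: [0.5232, -0.1294, 0.2183]
tool_rot: [0.262, 0.965, -0.002, 0.003]
ft_force: [0.7, -0.5, 0.1]
grip_width: 0.0296
grip_force: 0.0
```

```bash
python3 where.py "(.0563,.0071,.13)"
python3 - <<'E'
from h import *
im=cams.camera("top")[140:240,230:340];im2=cams.camera("scene")[130:230,190:300]
cv2.imwrite("pics/c2.png",cv2.resize(np.hstack([im,im2]),None,fx=3.6,fy=3.6,interpolation=cv2.INTER_CUBIC))
E
```

```text
t 1.7667 p [ 0.5232 -0.1294  0.2183] stop 0.0554 0.0025 z 0.2103 yangle 59.64 F stop -0.03 -0.86 0.09 w 0.0296 gf 0.0
tool shift [0.0052 0.001  0.0802]
```

View pics/c2.png

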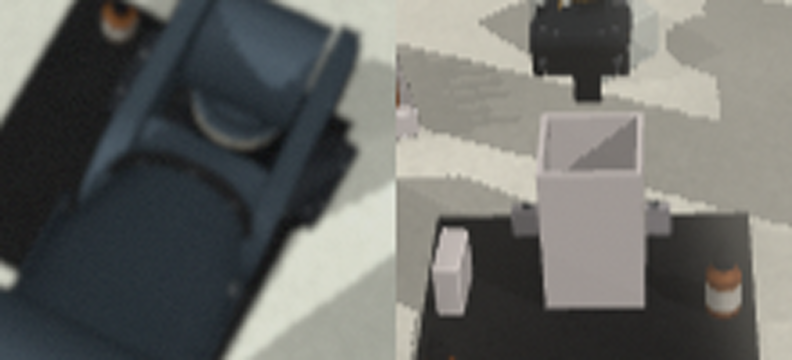

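The scene view shows the fingers (col 588) centred over the mouth (cols 540–640). The arm hides the jar in the top view. I'll go down into the mouth.

{"api": "servo_tool", "payload": {"moves": "0.004 0.001 0.015 0 0.03; 0.004 0.001 0.03 0 0.03; 0.004 0.001 0.045 0 0.03; 0.004 0.001 0.06 0 0.03; 0.004 0.001 0.075 0 0.03; 0.004 0.001 0.09 0 0.03; 0.004 0.001 0.09 0 0.036; 0.004 0.001 0.09 0 0.042; 0.004 0.001 0.09 0 0.045; 0.004 0.001 0.09 0 0.045"}}

```text
time: 2.7
position: [0.5171, -0.1197, 0.1286]
tool_rot: [0.259, 0.966, -0.0, 0.001]
ft_force: [0.2, 0.3, 0.2]
grip_width: 0.0433
grip_force: 0.0
```

```bash
python3 where.py
```

```text
t 2.7 p [ 0.5171 -0.1197  0.1286] stop 0.0608 0.0126 z 0.1206 yangle 59.96 F stop 0.3 -0.01 0.23 w 0.0433 gf 0.0
```

{"api": "servo_tool", "payload": {"moves": "-0.003 0.004 -0.003 0 0.044; -0.003 0.008 -0.006 0 0.044; -0.003 0.012 -0.009 0 0.044; -0.003 0.016 -0.012 0 0.044; -0.003 0.020 -0.015 0 0.044; -0.003 0.024 -0.017 0 0.044; -0.003 0.028 -0.019 0 0.044; -0.003 0.031 -0.02 0 0.044; -0.003 0.034 -0.021 0 0.044; -0.003 0.034 -0.021 0 0.044"}}

```text
time: 3.53
position: [0.5366, -0.0915, 0.1487]
tool_rot: [0.259, 0.966, 0.0, 0.0]
ft_force: [-1.1, -0.7, 0.9]
grip_width: 0.0439
grip_force: 0.4
```

```bash
python3 where.py
python3 - <<'E'
from h import *
im2=cams.camera("scene")[110:260,180:320]
cv2.imwrite("pics/c3.png",cv2.resize(im2,None,fx=4,fy=4,interpolation=cv2.INTER_CUBIC))
E
```

```text
t 3.5333 p [ 0.5366 -0.0915  0.1487] stop 0.095 0.0096 z 0.1407 yangle 59.95 F stop -1.11 0.61 0.89 w 0.0439 gf 0.350079657509923
```

View pics/c3.png

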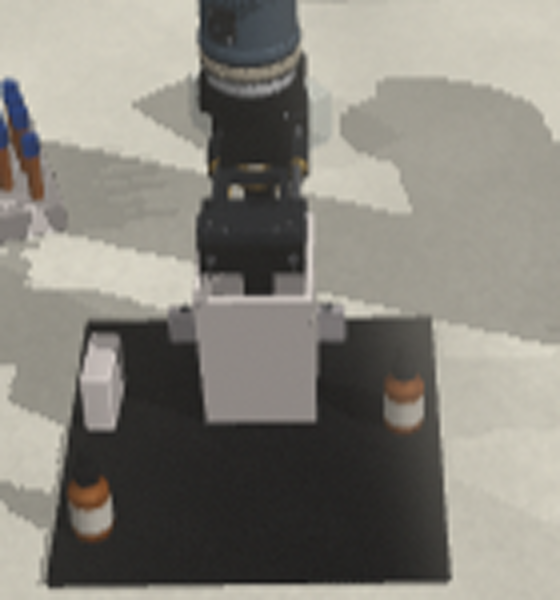

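The jar leans about 14° and its foot edge is still at row 215.5, so there's no slip. I'll tip on through the balance point.

{"api": "servo_tool", "payload": {"moves": "0 0.006 -0.0015 0 0.044; 0 0.012 -0.003 0 0.044; 0 0.018 -0.004 0 0.044; 0 0.024 -0.0045 0 0.044; 0 0.03 -0.005 0 0.044; 0 0.036 -0.0055 0 0.044; 0 0.042 -0.006 0 0.044; 0 0.048 -0.006 0 0.044; 0 0.054 -0.006 0 0.044; 0 0.058 -0.006 0 0.044"}}

```text
time: 4.42
position: [0.5657, -0.0411, 0.1545]
tool_rot: [0.259, 0.966, 0.0, -0.0]
ft_force: [-0.7, -0.9, -0.7]
grip_width: 0.0439
grip_force: 0.3
```

```bash
python3 where.py
python3 - <<'E'
from h import *
im2=cams.camera("scene")[110:260,180:320]
cv2.imwrite("pics/c4.png",cv2.resize(im2,None,fx=4,fy=4,interpolation=cv2.INTER_CUBIC))
E
```

```text
t 4.4167 p [ 0.5657 -0.0411  0.1545] stop 0.1532 0.0093 z 0.1465 yangle 59.93 F stop -1.16 0.18 -0.75 w 0.0439 gf 0.3063733270391822
```

View pics/c4.png

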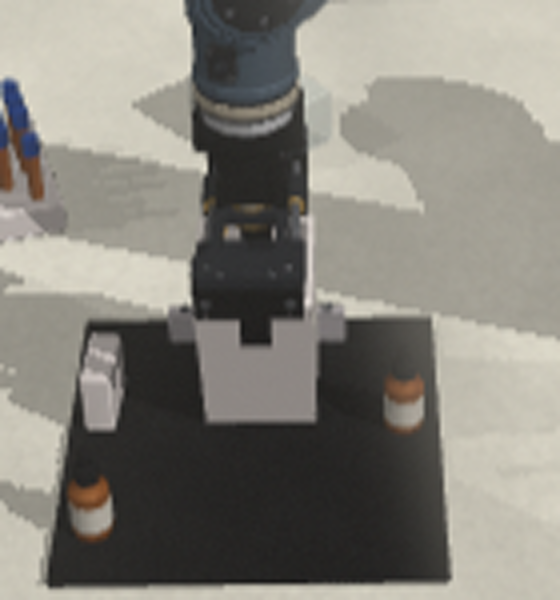

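The finger tip shows in front of the white face at (255,345), with the body edge at row 318. The +x finger may have ridden over the front rim, so I'll check the lean by projection and from colour.

Run:
```python
from h import *
f=np.load("fr.npz");O,X,Y=f["O"],f["X"],f["Y"]
g=lambda x,y,z:((proj("scene",O+X*x+Y*y+np.array([0,0,z]))[0]-[180,110])*4+1.5).round(0)
for th in (0,10,13,16,19,22,26,30,34,38):
    t=np.radians(th);s,c=np.sin(t),np.cos(t)
    E=lambda a,b,y:g(.103+a*c+b*s,y,-a*s+b*c)
    print(th,"front rim",E(0,.15,-.038),E(0,.15,.051),"back rim",E(-.09,.15,.051))
print("tip +x outer",g(.1532+.037,.0093,.1465),"tip +x inner",g(.1532+.022,.0093,.1465),"-x finger front tip",g(.1532-.022,.0093,.1465))
im=cv2.imread("pics/c4.png")
for c in(215,225,290,300,311): print(c,im[290:425:4,c].mean(1).round().astype(int).tolist())
```

```text
0 front rim [195. 277.] [312. 275.] back rim [313. 207.]
10 front rim [194. 300.] [312. 299.] back rim [313. 213.]
13 front rim [193. 308.] [312. 307.] back rim [312. 216.]
16 front rim [193. 317.] [312. 315.] back rim [312. 220.]
19 front rim [192. 326.] [312. 324.] back rim [312. 225.]
22 front rim [192. 335.] [312. 333.] back rim [312. 230.]
26 front rim [192. 347.] [312. 346.] back rim [312. 238.]
30 front rim [191. 361.] [312. 359.] back rim [312. 247.]
34 front rim [191. 374.] [312. 373.] back rim [312. 257.]
38 front rim [191. 388.] [312. 387.] back rim [312. 268.]
tip +x outer [254. 353.] tip +x inner [255. 340.] -x finger front tip [257. 303.]
215 [37, 35, 34, 33, 33, 35, 35, 54, 122, 138, 136, 137, 136, 136, 137, 136, 136, 137, 137, 136, 136, 136, 137, 136, 136, 136, 136, 136, 136, 136, 137, 136, 133, 89]
225 [38, 36, 34, 33, 35, 36, 35, 53, 121, 138, 136, 136, 137, 137, 136, 136, 137, 136, 136, 136, 136, 136, 135, 136, 136, 136, 136, 135, 136, 136, 136, 136, 131, 89]
290 [38, 34, 46, 65, 61, 45, 48, 77, 125, 137, 136, 137, 136, 137, 137, 136, 136, 136, 136, 136, 137, 137, 136, 136, 137, 136, 136, 137, 137, 136, 135, 137, 132, 81]
300 [40, 33, 30, 29, 29, 29, 31, 68, 123, 138, 136, 137, 136, 136, 138, 135, 136, 136, 137, 136, 136, 137, 136, 136, 137, 136, 136, 136, 136, 137, 137, 137, 132, 81]
311 [192, 189, 191, 191, 163, 138, 130, 138, 142, 138, 137, 136, 137, 139, 140, 140, 140, 140, 140, 140, 140, 140, 142, 143, 142, 141, 142, 142, 141, 140, 140, 135, 133, 84]
```

Colours at col 311 put the rim at row ~306, so the lean is about 13°: the +x finger did clear the low rim and the −x finger now holds the wall by only its tip. I'll hook deeper, lower the jar gently back upright, then redo this with a deeper insertion.

{"api": "servo_tool", "payload": {"moves": "0 0 0.004 0 0.044; 0 0 0.009 0 0.044; 0 0 0.014 0 0.044; 0 0 0.019 0 0.044; 0 0 0.024 0 0.044; 0 0 0.028 0 0.044; 0 -0.003 0.028 0 0.044; 0 -0.006 0.028 0 0.044; 0 -0.009 0.028 0 0.044; 0 -0.012 0.028 0 0.044"}}

```text
time: 5.3
position: [0.559, -0.0526, 0.1267]
tool_rot: [0.26, 0.966, -0.0, -0.0]
ft_force: [-1.0, -0.7, 0.6]
grip_width: 0.044
grip_force: 0.4
```

{"api": "servo_tool", "payload": {"moves": "0 -0.003 0 0 0.044; 0 -0.006 0 0 0.044; 0 -0.009 0 0 0.044; 0 -0.012 0 0 0.044; 0 -0.015 0 0 0.044; 0 -0.018 0 0 0.044; 0 -0.021 0 0 0.044; 0 -0.024 0 0 0.044; 0 -0.027 0 0 0.044; 0 -0.027 0 0 0.044"}}

```text
time: 6.13
position: [0.5455, -0.0759, 0.1264]
tool_rot: [0.26, 0.966, 0.0, -0.0]
ft_force: [0.4, -0.6, 0.7]
grip_width: 0.0435
grip_force: 0.0
```

```bash
python3 where.py
python3 - <<'E'
from h import *
im2=cams.camera("scene")[110:260,180:320]
im2=cv2.resize(im2,None,fx=4,fy=4,interpolation=cv2.INTER_CUBIC)
cv2.imwrite("pics/c5.png",im2)
for c in(200,205,210,305,308,311): print(c,im2[200:440:6,c].mean(1).round().astype(int).tolist())
E
```

```text
t 6.1333 p [ 0.5455 -0.0759  0.1264] stop 0.1129 0.0096 z 0.1184 yangle 59.88 F stop -0.3 -0.65 0.71 w 0.0435 gf 0.0
200 [151, 152, 151, 152, 150, 151, 146, 140, 139, 95, 66, 54, 48, 39, 35, 38, 49, 66, 62, 96, 116, 115, 113, 111, 98, 81, 73, 68, 69, 52, 46, 34, 28, 29, 29, 30, 29, 36, 38, 39]
205 [156, 154, 153, 139, 135, 125, 95, 53, 51, 51, 50, 51, 51, 46, 43, 36, 43, 43, 31, 70, 118, 121, 122, 122, 122, 119, 130, 151, 149, 147, 146, 145, 143, 142, 118, 93, 83, 67, 40, 40]
210 [42, 52, 52, 99, 107, 101, 91, 52, 47, 52, 52, 57, 53, 45, 43, 36, 52, 63, 39, 77, 155, 158, 130, 127, 126, 128, 156, 155, 155, 156, 155, 156, 155, 155, 157, 159, 165, 103, 38, 39]
305 [72, 87, 61, 105, 119, 117, 108, 68, 52, 51, 51, 48, 67, 65, 96, 112, 85, 83, 92, 145, 157, 157, 157, 157, 157, 157, 157, 157, 157, 158, 157, 157, 157, 157, 156, 155, 161, 91, 34, 38]
308 [99, 126, 114, 154, 167, 166, 163, 150, 144, 143, 143, 143, 146, 129, 143, 150, 138, 138, 142, 158, 158, 157, 157, 158, 158, 158, 158, 156, 157, 157, 158, 157, 157, 156, 157, 156, 161, 91, 34, 37]
311 [140, 163, 169, 185, 189, 183, 186, 189, 192, 191, 193, 189, 180, 166, 163, 161, 163, 165, 161, 156, 157, 157, 157, 158, 160, 159, 160, 160, 161, 161, 163, 163, 163, 162, 162, 161, 166, 94, 33, 37]
```

{"api": "servo_tool", "payload": {"moves": "0 0 -0.008 0 0.044; 0 0 -0.016 0 0.044; 0 0 -0.024 0 0.044; 0 0 -0.032 0 0.044; 0 0 -0.042 0 0.04; 0 0 -0.052 0 0.035; 0 0 -0.062 0 0.03; 0 -0.015 -0.065 0 0.029; 0 -0.03 -0.065 0 0.029; 0 -0.045 -0.065 0 0.029"}}

```text
time: 7.02
position: [0.5234, -0.1149, 0.1929]
tool_rot: [0.259, 0.966, -0.0, 0.001]
ft_force: [-0.2, -0.1, 0.7]
grip_width: 0.0297
grip_force: 0.0
```

```bash
python3 where.py
python3 - <<'E'
from h import *
im2=cams.camera("scene")[110:260,180:320]
im2=cv2.resize(im2,None,fx=4,fy=4,interpolation=cv2.INTER_CUBIC)
cv2.imwrite("pics/c6.png",im2)
E
```

```text
t 7.0167 p [ 0.5234 -0.1149  0.1929] stop 0.0681 0.0095 z 0.1849 yangle 59.97 F stop -0.22 0.12 0.68 w 0.0297 gf 0.0
```

View pics/c6.png

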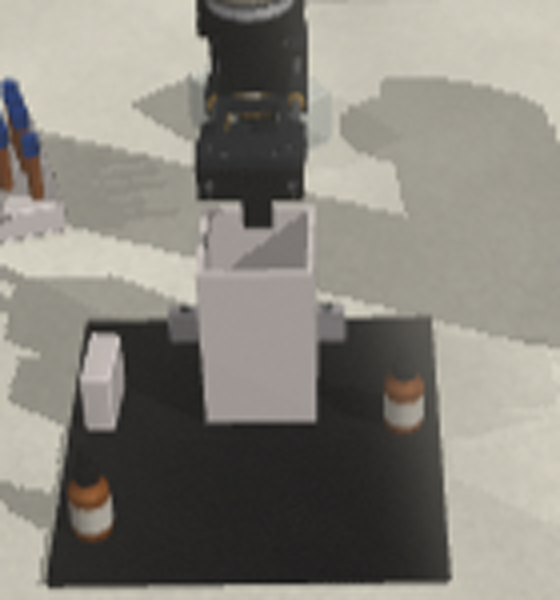

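The jar stands upright again and hasn't moved (front rim row 270, cols 197–318). I'll reinsert deeper with a narrower span.

{"api": "servo_tool", "payload": {"moves": "-0.002 -0.008 0 0 0.029; -0.002 -0.008 0.005 0 0.029; -0.002 -0.008 0.015 0 0.029; -0.002 -0.008 0.027 0 0.029; -0.002 -0.008 0.039 0 0.029; -0.002 -0.008 0.051 0 0.029; -0.002 -0.008 0.063 0 0.029; -0.002 -0.008 0.075 0 0.029; -0.002 -0.006 0.085 0 0.029; -0.002 -0.003 0.085 0 0.029"}}

```text
time: 7.9
position: [0.522, -0.1169, 0.104]
tool_rot: [0.26, 0.966, 0.001, -0.003]
ft_force: [-0.9, 0.0, 0.7]
grip_width: 0.029
grip_force: 0.0
```

```bash
python3 where.py
```

```text
t 7.9 p [ 0.522  -0.1169  0.104 ] stop 0.0656 0.0098 z 0.096 yangle 59.92 F stop -0.44 0.82 0.73 w 0.029 gf 0.0
```

{"api": "servo_tool", "payload": {"moves": "0 0.003 -0.001 0 0.029; 0 0.006 -0.003 0 0.029; 0 0.010 -0.005 0 0.029; 0 0.014 -0.0075 0 0.029; 0 0.018 -0.01 0 0.029; 0 0.022 -0.012 0 0.029; 0 0.026 -0.014 0 0.029; 0 0.030 -0.0155 0 0.029; 0 0.034 -0.017 0 0.029; 0 0.038 -0.018 0 0.029"}}

```text
time: 8.73
position: [0.5427, -0.0849, 0.1248]
tool_rot: [0.26, 0.966, -0.0, 0.0]
ft_force: [0.1, -0.1, 0.4]
grip_width: 0.0291
grip_force: 0.4
```

{"api": "servo_tool", "payload": {"moves": "0 0.004 -0.001 0 0.029; 0 0.008 -0.002 0 0.029; 0 0.012 -0.003 0 0.029; 0 0.016 -0.0035 0 0.029; 0 0.020 -0.004 0 0.029; 0 0.024 -0.004 0 0.029; 0 0.028 -0.0045 0 0.029; 0 0.031 -0.0045 0 0.029; 0 0.034 -0.0045 0 0.029; 0 0.034 -0.0045 0 0.029"}}

```text
time: 9.57
position: [0.5599, -0.0553, 0.1291]
tool_rot: [0.259, 0.966, 0.0, 0.0]
ft_force: [0.2, -0.1, 0.5]
grip_width: 0.029
grip_force: 0.1
```

```bash
python3 where.py
python3 - <<'E'
from h import *
im2=cams.camera("scene")[110:260,180:320]
im2=cv2.resize(im2,None,fx=4,fy=4,interpolation=cv2.INTER_CUBIC)
cv2.imwrite("pics/c7.png",im2)
E
```

```text
t 9.5667 p [ 0.5599 -0.0553  0.1291] stop 0.138 0.0073 z 0.1211 yangle 59.94 F stop 0.04 -0.2 0.51 w 0.029 gf 0.08081072563072667
```

View pics/c7.png

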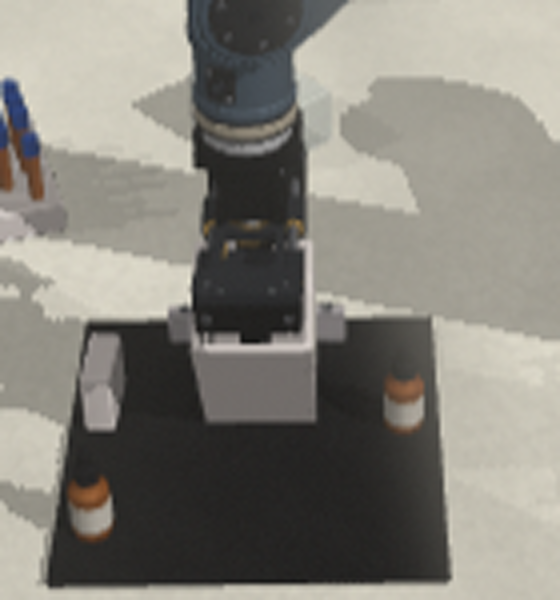

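The front rim is at row 345, which is a lean of about 27°. The foot edge hasn't moved (row 422) and the fingers are inside the mouth. I'll carry on through balance, keeping the tip a little lower.

{"api": "servo_tool", "payload": {"moves": "0 0.004 0.001 0 0.027; 0 0.008 0.002 0 0.026; 0 0.011 0.003 0 0.026; 0 0.014 0.004 0 0.026; 0 0.017 0.005 0 0.026; 0 0.020 0.006 0 0.026; 0 0.023 0.007 0 0.026; 0 0.026 0.008 0 0.026; 0 0.026 0.008 0 0.026; 0 0.026 0.008 0 0.026"}}

```text
time: 10.45
position: [0.5726, -0.0331, 0.1209]
tool_rot: [0.259, 0.966, -0.0, -0.0]
ft_force: [0.8, 0.4, -0.2]
grip_width: 0.026
grip_force: 0.0
```

```bash
python3 where.py
python3 - <<'E'
from h import *
im2=cams.camera("scene")[110:260,180:320]
im2=cv2.resize(im2,None,fx=4,fy=4,interpolation=cv2.INTER_CUBIC)
cv2.imwrite("pics/c8.png",im2)
E
```

```text
t 10.45 p [ 0.5726 -0.0331  0.1209] stop 0.1635 0.0072 z 0.1129 yangle 59.94 F stop 0.71 -0.48 -0.23 w 0.026 gf 0.0
```

View pics/c8.png

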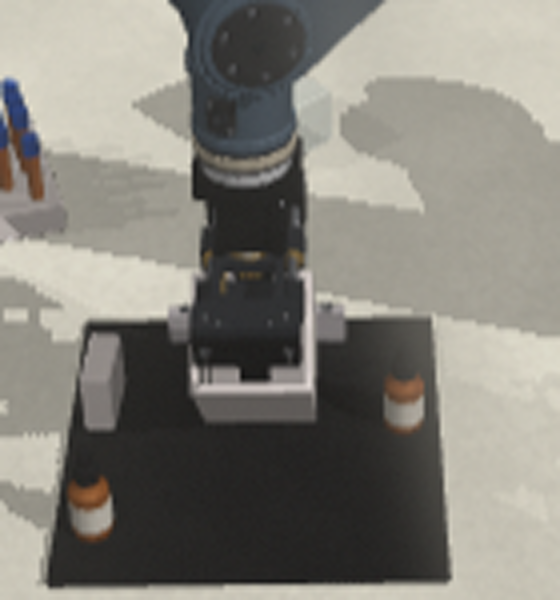

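The front rim is at row 387, a lean of about 40°, and the force has reversed (+0.7 N), so the jar now rests on the rear finger. I'll lower it.

{"api": "servo_tool", "payload": {"moves": "0 0.005 0 0 0.026; 0 0.010 0.001 0 0.026; 0 0.015 0.001 0 0.026; 0 0.020 0.002 0 0.026; 0 0.025 0.002 0 0.026; 0 0.030 0.003 0 0.026; 0 0.035 0.004 0 0.026; 0 0.040 0.006 0 0.026; 0 0.045 0.007 0 0.026; 0 0.049 0.008 0 0.026"}}

```text
time: 11.33
position: [0.5974, 0.0097, 0.1128]
tool_rot: [0.259, 0.966, 0.0, -0.0]
ft_force: [0.1, -0.1, 0.7]
grip_width: 0.0262
grip_force: 0.2
```

```bash
python3 where.py
python3 - <<'E'
from h import *
im2=cams.camera("scene")[110:260,180:320]
im2=cv2.resize(im2,None,fx=4,fy=4,interpolation=cv2.INTER_CUBIC)
cv2.imwrite("pics/c9.png",im2)
for c in(213,225,290,300,311): print(c,im2[300:480:6,c].mean(1).round().astype(int).tolist())
f=np.load("fr.npz");O,X,Y=f["O"],f["X"],f["Y"]
g=lambda x,y,z:((proj("scene",O+X*x+Y*y+np.array([0,0,z]))[0]-[180,110])*4+1.5).round(0)
for th in (40,50,55,60,65,70,80,90):
    t=np.radians(th);s,c=np.sin(t),np.cos(t)
    E=lambda a,b,y:g(.103+a*c+b*s,y,-a*s+b*c)
    print(th,"front rim",E(0,.15,-.038),E(0,.15,.051),"back rim",E(-.09,.15,-.038),E(-.09,.15,.051))
E
```

```text
t 11.3333 p [0.5974 0.0097 0.1128] stop 0.213 0.0068 z 0.1048 yangle 59.93 F stop -0.06 -0.11 0.69 w 0.0262 gf 0.19100163015536964
213 [37, 36, 46, 50, 50, 50, 50, 50, 50, 48, 48, 47, 46, 61, 51, 41, 36, 28, 29, 29, 31, 104, 127, 139, 137, 152, 162, 41, 31, 35]
225 [34, 43, 50, 45, 61, 98, 59, 50, 48, 48, 46, 48, 47, 47, 46, 40, 36, 29, 29, 31, 31, 103, 116, 134, 137, 163, 163, 42, 34, 37]
290 [66, 86, 80, 82, 84, 69, 51, 48, 48, 47, 49, 50, 47, 47, 47, 40, 32, 31, 57, 47, 49, 106, 118, 116, 112, 156, 164, 46, 36, 37]
300 [43, 63, 67, 51, 117, 114, 64, 56, 52, 52, 49, 49, 46, 77, 100, 100, 98, 99, 90, 74, 79, 111, 113, 113, 109, 155, 165, 46, 36, 36]
311 [195, 155, 149, 149, 142, 143, 161, 181, 182, 184, 184, 185, 183, 180, 183, 186, 187, 191, 187, 189, 187, 190, 187, 180, 177, 157, 128, 42, 36, 36]
40 front rim [191. 395.] [312. 394.] back rim [191. 275.] [312. 274.]
50 front rim [191. 431.] [313. 430.] back rim [190. 308.] [311. 306.]
55 front rim [191. 449.] [313. 447.] back rim [189. 326.] [311. 324.]
60 front rim [192. 466.] [313. 465.] back rim [189. 345.] [312. 344.]
65 front rim [192. 484.] [314. 482.] back rim [188. 365.] [312. 364.]
70 front rim [193. 500.] [314. 499.] back rim [188. 386.] [312. 384.]
80 front rim [194. 531.] [314. 530.] back rim [188. 428.] [312. 427.]
90 front rim [196. 558.] [315. 557.] back rim [189. 470.] [313. 469.]
```

The front rim is at row ~458, a lean of about 58°, following the finger as planned. I'll keep lowering.

{"api": "servo_tool", "payload": {"moves": "0 0.005 0.002 0 0.026; 0 0.010 0.004 0 0.026; 0 0.014 0.007 0 0.026; 0 0.018 0.010 0 0.026; 0 0.022 0.013 0 0.026; 0 0.026 0.016 0 0.026; 0 0.030 0.019 0 0.026; 0 0.034 0.022 0 0.026; 0 0.038 0.025 0 0.026; 0 0.042 0.027 0 0.026"}}

```text
time: 12.22
position: [0.6178, 0.0456, 0.0852]
tool_rot: [0.26, 0.966, -0.0, -0.001]
ft_force: [0.4, 0.0, -0.2]
grip_width: 0.0259
grip_force: 0.4
```

{"api": "servo_tool", "payload": {"moves": "0 0.003 0.003 0 0.026; 0 0.006 0.006 0 0.026; 0 0.009 0.009 0 0.026; 0 0.012 0.012 0 0.026; 0 0.015 0.014 0 0.026; 0 0.018 0.016 0 0.026; 0 0.021 0.018 0 0.026; 0 0.024 0.020 0 0.026; 0 0.027 0.020 0 0.026; 0 0.030 0.020 0 0.026"}}

```text
time: 13.05
position: [0.6332, 0.0714, 0.066]
tool_rot: [0.26, 0.966, -0.0, -0.0]
ft_force: [0.2, 0.1, 0.1]
grip_width: 0.0262
grip_force: 0.0
```

```bash
python3 where.py
python3 - <<'E'
from h import *
im2=cams.camera("scene")[110:270,180:320]
im2=cv2.resize(im2,None,fx=3.7,fy=3.7,interpolation=cv2.INTER_CUBIC)
cv2.imwrite("pics/c10.png",im2)
E
```

```text
t 13.05 p [0.6332 0.0714 0.066 ] stop 0.2843 0.0062 z 0.058 yangle 59.92 F stop 0.19 -0.09 0.05 w 0.0262 gf 0.0
```

View pics/c10.png

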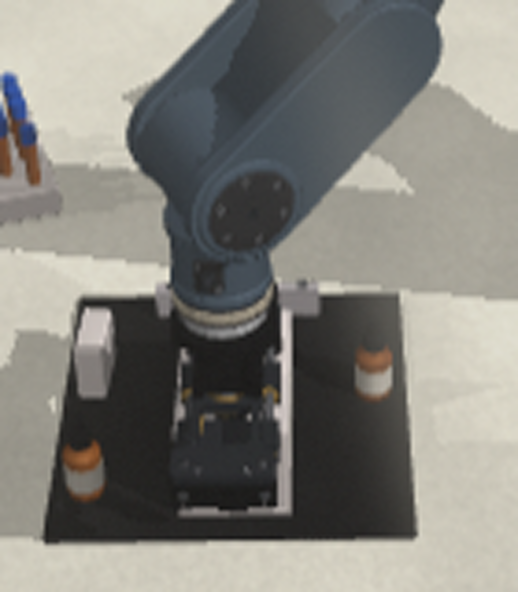

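The jar lies flat on the board: front rim at row 515 in the crop, which matches 90°, and everything else is still standing. I'll back off, spin a quarter turn and push with the spread fingers low on the rim.

Run:
```python
from h import *
print(get_obs()["q"].round(3))
```

```text
[-0.062  0.741  1.515  0.     0.885 -1.108]
```

{"api": "servo_tool", "payload": {"moves": "0 0.008 0 0 0.026; 0 0.016 0 0 0.026; 0 0.024 0 0 0.026; 0 0.032 0 0 0.026; 0 0.038 0 0 0.026; 0 0.038 0 0 0.026"}}

```text
time: 13.6
position: [0.6532, 0.1057, 0.0662]
tool_rot: [0.259, 0.966, 0.0, 0.001]
ft_force: [-0.7, -0.4, 0.6]
grip_width: 0.026
grip_force: 0.0
```

{"api": "servo_tool", "payload": {"moves": "0 0 0 7 0.04; 0 0 0 14 0.05; 0 0 0 21 0.06; 0 0 0 28 0.07; 0 0 0 35 0.072; 0 0 0 42 0.072; 0 0 0 49 0.072; 0 0 0 56 0.072; 0 0 0 63 0.072; 0 0 0 70 0.072"}}

```text
time: 14.43
position: [0.6521, 0.1041, 0.066]
tool_rot: [0.768, 0.64, -0.0, -0.0]
ft_force: [-1.0, -0.2, 0.2]
grip_width: 0.0715
grip_force: 0.0
```

{"api": "servo_tool", "payload": {"moves": "0 0 0 7 0.072; 0 0 0 14 0.072; 0 0 0 19.5 0.072; 0 0 0.006 19.5 0.072; 0 0 0.012 19.5 0.072; 0 0 0.018 19.5 0.072; 0 0 0.022 19.5 0.072; 0 0 0.022 19.5 0.072"}}

```text
time: 15.1
position: [0.6511, 0.1042, 0.0423]
tool_rot: [0.864, 0.504, -0.001, -0.001]
ft_force: [0.9, -0.0, -0.3]
grip_width: 0.0718
grip_force: 0.0
```

```bash
python3 where.py "(.27,.007,.036)"
python3 - <<'E'
from h import *
# lying jar's outline: bright pixels on/near the board, both views, cast to jar top plane
f=np.load("fr.npz");O,X,Y=f["O"],f["X"],f["Y"]
im=cams.camera("top");cv2.imwrite("pics/t1.png",im)
x0,y0,x1,y1=200,125,340,255
m=np.zeros(im.shape[:2],np.uint8);m[y0:y1,x0:x1]=((im.min(2)[y0:y1,x0:x1]>85)*255)
n,l,s,c=cv2.connectedComponentsWithStats(m)
for i in range(1,n):
    if s[i,4]>40: 
        p=onz("top",c[i],.098)[0]; print(s[i].tolist(),c[i].round(1),"stop",((p-O)@X).round(3),((p-O)@Y).round(3))
E
```

```text
t 15.1 p [0.6511 0.1042 0.0423] stop 0.3217 0.0068 z 0.0343 yangle -29.53 F stop 0.42 -0.76 -0.29 w 0.0718 gf 0.0
tool shift [-0.0517 -0.0003 -0.0016]
[200, 125, 140, 130, 10767] [278.6 194.2] stop 0.079 0.023
[291, 185, 23, 39, 170] [302.  203.8] stop -0.004 0.012
```

{"api": "servo_tool", "payload": {"moves": "-0.01 0 0 0 0.072; -0.02 0 0 0 0.072; -0.03 0 0 0 0.072; -0.04 0 0 0 0.072; -0.048 0 0 0 0.072; -0.053 0 0 0 0.072; -0.058 0 0 0 0.072; -0.063 0 0 0 0.072; -0.068 0 0 0 0.072; -0.073 0 0 0 0.072"}}

```text
time: 15.98
position: [0.6166, 0.0407, 0.0443]
tool_rot: [0.864, 0.503, 0.001, 0.0]
ft_force: [1.7, 1.7, 1.0]
grip_width: 0.0718
grip_force: 1.0
```

```bash
python3 where.py
```

```text
t 15.9833 p [0.6166 0.0407 0.0443] stop 0.2494 0.0055 z 0.0363 yangle -29.58 F stop 2.36 -0.62 0.97 w 0.0718 gf 0.9558116050902754
```

{"api": "servo_tool", "payload": {"moves": "-0.007 0 0 0 0.072; -0.014 0 0 0 0.072; -0.021 0 0 0 0.072; -0.028 0 0 0 0.072; -0.035 0 0 0 0.072; -0.042 0 0 0 0.072; -0.049 0 0 0 0.072; -0.056 0 0 0 0.072; -0.063 0 0 0 0.072; -0.07 0 0 0 0.072"}}

```text
time: 16.82
position: [0.5813, -0.0207, 0.044]
tool_rot: [0.864, 0.503, -0.0, -0.0]
ft_force: [0.6, 2.4, 2.1]
grip_width: 0.0717
grip_force: 1.3
```

```bash
python3 where.py
```

```text
t 16.8167 p [ 0.5813 -0.0207  0.044 ] stop 0.1786 0.0058 z 0.036 yangle -29.59 F stop 2.38 0.66 2.09 w 0.0717 gf 1.2585143151227385
```

Now I'll close in slowly on the stop and watch the force.

{"api": "servo_tool", "payload": {"moves": "-0.002 0 0 0 0.072; -0.004 0 0 0 0.072; -0.006 0 0 0 0.072; -0.008 0 0 0 0.072; -0.010 0 0 0 0.072; -0.012 0 0 0 0.072; -0.014 0 0 0 0.072; -0.015 0 0 0 0.072; -0.016 0 0 0 0.072; -0.016 0 0 0 0.072"}}

```text
time: 17.65
position: [0.5735, -0.0342, 0.0439]
tool_rot: [0.864, 0.503, -0.0, -0.0]
ft_force: [0.1, 0.6, -0.4]
grip_width: 0.0719
grip_force: 0.7
```

```bash
python3 where.py
```

```text
t 17.65 p [ 0.5735 -0.0342  0.0439] stop 0.1631 0.0059 z 0.0359 yangle -29.58 F stop 0.51 0.23 -0.36 w 0.0719 gf 0.707943351007998
```

{"api": "servo_tool", "payload": {"moves": "-0.001 0 0 0 0.072; -0.002 0 0 0 0.072; -0.003 0 0 0 0.072; -0.004 0 0 0 0.072; -0.004 0 0 0 0.072"}}

```text
time: 18.07
position: [0.5736, -0.0344, 0.0448]
tool_rot: [0.864, 0.503, 0.003, -0.001]
ft_force: [4.9, 13.1, 2.6]
grip_width: 0.0719
grip_force: 7.2
```

{"api": "servo_tool", "payload": {"moves": "-0.001 0 0 0 0.072; -0.002 0 0 0 0.072; -0.003 0 0 0 0.072; -0.003 0 0 0 0.072"}}

```text
time: 18.4
position: [0.5736, -0.0346, 0.0454]
tool_rot: [0.865, 0.502, 0.005, -0.001]
ft_force: [8.7, 22.5, 4.8]
grip_width: 0.0719
grip_force: 12.1
```

```bash
python3 where.py
```

```text
t 18.4 p [ 0.5736 -0.0346  0.0454] stop 0.1628 0.0056 z 0.0374 yangle -29.67 F stop 23.82 3.58 4.84 w 0.0719 gf 12.052397020161152
```

It's firm against the stop: 24 N with no further travel. I'll back off and clear.

{"api": "servo_tool", "payload": {"moves": "0.003 0 0 0 0.072; 0.006 0 0 0 0.072; 0.009 0 0 0 0.072; 0.015 0 0 0 0.072; 0.025 0 0 0 0.072; 0.04 0 0 0 0.072; 0.055 0 0 0 0.072; 0.07 0 -0.005 0 0.072; 0.085 0 -0.02 0 0.072; 0.1 0 -0.04 0 0.072"}}

```text
time: 19.23
position: [0.6192, 0.0488, 0.0832]
tool_rot: [0.864, 0.503, -0.001, -0.001]
ft_force: [0.2, -0.2, -0.0]
grip_width: 0.0719
grip_force: 0.0
```

{"api": "servo_tool", "payload": {"moves": "0.015 0 -0.025 0 0.072; 0.03 0 -0.05 0 0.072; 0.04 -0.02 -0.075 0 0.072; 0.04 -0.045 -0.1 0 0.072; 0.04 -0.075 -0.12 0 0.072; 0.04 -0.105 -0.12 0 0.072; 0.04 -0.135 -0.12 0 0.072; 0.04 -0.165 -0.12 0 0.072; 0.04 -0.195 -0.12 0 0.072; 0.04 -0.22 -0.12 0 0.072"}}

```text
time: 20.07
position: [0.4461, 0.1921, 0.2046]
tool_rot: [0.864, 0.504, -0.0, -0.0]
ft_force: [-0.8, -0.1, 0.1]
grip_width: 0.072
grip_force: 0.0
```

```bash
python3 where.py
python3 - <<'E'
from h import *
f=np.load("fr.npz");O,X,Y=f["O"],f["X"],f["Y"]
g=lambda n,x,y,z:proj(n,O+X*x+Y*y+np.array([0,0,z]))[0]
loc=lambda p:(((p-O)@X).round(4),((p-O)@Y).round(4))
for n in("top","scene"):
    im=cams.camera(n);cv2.imwrite(f"pics/{n}_end.png",im)
    # jar = bright blob lying inside the board's outline
    hull=np.array([g(n,x,y,.008) for x,y in((-.02,-.1),(-.02,.1),(.27,.1),(.27,-.1))])
    m=np.zeros(im.shape[:2],np.uint8);cv2.fillConvexPoly(m,hull.astype(int),255);m[im.min(2)<85]=0
    nn,l,s,c=cv2.connectedComponentsWithStats(m)
    for i in np.argsort(-s[1:,4])[:3]+1:
        r=cv2.minAreaRect(cv2.findNonZero((l==i).astype(np.uint8)));b=cv2.boxPoints(r)
        print(n,s[i].tolist(),r,[loc(p) for p in onz(n,b,.098)])
    print("expected top corners",[g(n,x,y,.098).round(1).tolist() for x,y in((0,-.039),(0,.051),(.15,.051),(.15,-.039))],"rim low",g(n,.15,-.039,.008).round(1),g(n,.15,.051,.008).round(1))
E
```

```text
t 20.0667 p [0.4461 0.1921 0.2046] stop 0.2968 0.2285 z 0.1966 yangle -29.51 F stop -0.5 0.61 0.05 w 0.072 gf 0.0
top [257, 168, 54, 56, 1552] ((281.26153564453125, 194.7923126220703), (49.11774826049805, 38.326725006103516), 29.744882583618164) [(np.float64(0.1521), np.float64(0.0846)), (np.float64(0.1536), np.float64(-0.0471)), (np.float64(-0.0118), np.float64(-0.0445)), (np.float64(-0.0107), np.float64(0.0855))]
top [219, 144, 29, 48, 61] ((233.151611328125, 167.58958435058594), (1.1739901304244995, 54.70796203613281), 30.5792236328125) [(np.float64(0.2585), np.float64(0.1126)), (np.float64(0.2605), np.float64(-0.0768)), (np.float64(0.2564), np.float64(-0.0767)), (np.float64(0.2546), np.float64(0.1126))]
top [311, 186, 3, 2, 6] ((312.0, 186.5), (1.0, 2.0), 90.0) [(np.float64(-0.0015), np.float64(-0.0558)), (np.float64(-0.0073), np.float64(-0.0591)), (np.float64(-0.009), np.float64(-0.0561)), (np.float64(-0.0032), np.float64(-0.0528))]
expected top corners [[308.5, 189.5], [295.5, 212.6], [256.0, 190.5], [269.3, 167.9]] rim low [268.5 174.6] [256. 196.]
scene [214, 189, 60, 37, 1189] ((243.5, 207.0), (36.0, 59.0), 90.0) [(np.float64(0.0768), np.float64(-0.0888)), (np.float64(0.0802), np.float64(0.0979)), (np.float64(0.2457), np.float64(0.0947)), (np.float64(0.243), np.float64(-0.0756))]
expected top corners [[230.8, 172.3], [258.2, 171.9], [258.0, 201.5], [228.3, 201.9]] rim low [230.  223.6] [258.5 223.3]
```

```bash
python3 -c "
from rig import job
print(job.hand_in())"
```

```text
the job is handed in; nothing more can be done
None
```

The jar was lowered gently onto its side, pushed until its foot was firm against the stop bar (24 N, no further travel), and handed in with the arm clear. The last top view puts its mouth rim 152–154 mm from the bar, but no verdict came back; the first tip attempt slipped at about 13° and had to be eased back upright, and I viewed 11 pictures, one over the limit of 10.

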